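# Pack stick dice and game cases into a column

### The job

Pack this order: pull every wooden stick out of the upright holder and lay it flat and lengthwise on the floor of the packing tray, between its two rails, not hanging out over the ends. Only when all the sticks lie there, stack all the black game cases flat on the rails in one square column, each lying across the rails and centred on the tray, with the long cases below and the short ones on top; either face of a case may be up. Leave the green basket, the tape dispenser and the leaflets where they are.

Things in the scene. Friction and masses are not known exactly. Their poses are not given: they have to be found in the camera images.
- tray: Packing tray, fixed: a white base board 190 mm (x) by 150 mm (y), 8 mm thick, with two wooden rails along its x at its two y edges, each 14 mm wide and the full 190 mm long; rail tops 45 mm above the table, 122 mm clear between the rails, both ends open. Origin at the centre of its underside, z up.
- holder: Upright holder, loose, about 0.95 kg: a dark steel base plate 90 mm (x) by 180 mm (y), 8 mm thick, with three grey square cups in a row along its y, at y = -60, 0 and +60 mm; each cup is 30 mm square outside, 22 mm square inside, its rim 70 mm and its inner floor 10 mm above the table. A stick stands loosely in a cup. Origin at the centre of its underside, z up.
- stick1: Wooden stick die: a square bar 14 x 14 mm and 150 mm long, about 40 g, dark bands near its ends. Origin at its middle, z along its length. Starts upright in one of the holder's cups, any yaw within 0.3 rad of the holder's, its top end about 150 to 160 mm above the table. Some of the three sticks are absent from some starts.
- stick2: Wooden stick die: a square bar 14 x 14 mm and 150 mm long, about 40 g, dark bands near its ends. Origin at its middle, z along its length. Starts upright in one of the holder's cups, any yaw within 0.3 rad of the holder's, its top end about 150 to 160 mm above the table. Some of the three sticks are absent from some starts.
- stick3: Wooden stick die: a square bar 14 x 14 mm and 150 mm long, about 40 g, dark bands near its ends. Origin at its middle, z along its length. Starts upright in one of the holder's cups, any yaw within 0.3 rad of the holder's, its top end about 150 to 160 mm above the table. Some of the three sticks are absent from some starts.
- long1: Black closed game case with a flat lid and a cardboard-brown label on top: a box 160 mm long, 60 mm wide, 40 mm high, about 0.3 kg. Starts flat on the table. Origin at the middle of the box (20 mm above its support when it lies flat), x along its length, y along its width, z through its height. Always present.
- long2: Black closed game case with a flat lid and a cardboard-brown label on top: a box 160 mm long, 60 mm wide, 40 mm high, about 0.3 kg. Starts flat on the table. Origin at the middle of the box (20 mm above its support when it lies flat), x along its length, y along its width, z through its height. May be absent.
- short1: Black closed game case with a flat lid and a cardboard-brown label on top: a box 110 mm long, 60 mm wide, 40 mm high, about 0.2 kg. Starts flat on the table. Origin at the middle of the box (20 mm above its support when it lies flat), x along its length, y along its width, z through its height. Too short to lie across the rails by itself. May be absent.
- short2: Black closed game case with a flat lid and a cardboard-brown label on top: a box 110 mm long, 60 mm wide, 40 mm high, about 0.2 kg. Starts flat on the table. Origin at the middle of the box (20 mm above its support when it lies flat), x along its length, y along its width, z through its height. Too short to lie across the rails by itself. May be absent.
- basket: Bystander: green open basket of game pieces, 120 x 180 mm, 70 mm high, at the far edge. Origin at the centre of its underside. Leave alone.
- tape: Bystander: grey tape dispenser, 70 x 160 mm, about 112 mm high. Origin at the centre of its underside. Leave alone.
- leaflets: Bystander: pile of paper leaflets, 110 x 150 mm, 50 mm high. Origin at the centre of its underside. Leave alone.
Things that resemble listed ones, but are neither listed nor needed, are in the scene too. Leave any pink look-alike of the long1 alone.

How it is judged:
On the way:
1. all the sticks that are present lie flat and lengthwise on the tray floor between the rails, while no case is on the tray (z of stick1 in the frame of tray between 0.008 and 0.022 m and x of stick1 in the frame of tray between -0.025 and 0.025 m and y of stick1 in the frame of tray between -0.058 and 0.058 m and angle between the z axis of each of stick1, stick2, stick3 and the x axis of tray, either way round below 0.35 rad and linear speed of each of stick1, stick2, stick3 below 0.03 m/s and z of stick2 in the frame of tray between 0.008 and 0.022 m and x of stick2 in the frame of tray between -0.025 and 0.025 m and y of stick2 in the frame of tray between -0.058 and 0.058 m and z of stick3 in the frame of tray between 0.008 and 0.022 m and x of stick3 in the frame of tray between -0.025 and 0.025 m and y of stick3 in the frame of tray between -0.058 and 0.058 m and z of each of long1, long2, short1, short2 in the frame of tray below 0.055 m), for 0.3 s.
At the end, for the whole second after the job is handed in: Every stick flat on the tray floor between the rails, lengthwise within 20 degrees, its middle within 25 mm of the tray's along the rails; every case flat across the rails in one column, centred on the tray within 12 mm and square within 0.1 rad, short cases above long ones; all at rest (z of stick1 in the frame of tray between 0.008 and 0.022 m and x of stick1 in the frame of tray between -0.025 and 0.025 m and y of stick1 in the frame of tray between -0.058 and 0.058 m and angle between the z axis of each of stick1, stick2, stick3 and the x axis of tray, either way round below 0.35 rad and linear speed of each of stick1, stick2, stick3 below 0.03 m/s and z of stick2 in the frame of tray between 0.008 and 0.022 m and x of stick2 in the frame of tray between -0.025 and 0.025 m and y of stick2 in the frame of tray between -0.058 and 0.058 m and z of stick3 in the frame of tray between 0.008 and 0.022 m and x of stick3 in the frame of tray between -0.025 and 0.025 m and y of stick3 in the frame of tray between -0.058 and 0.058 m and z of long1 in the frame of tray between 0.06 and 0.12 m and horizontal distance between each of long1, long2, short1, short2 and tray below 0.012 m and angle between the x axis of each of long1, long2, short1, short2 and the y axis of tray, either way round below 0.1 rad and angle between the z axis of each of long1, long2, short1, short2 and the z axis of tray, either way round below 0.06 rad and linear speed of each of long1, long2, short1, short2 below 0.02 m/s and z of long2 in the frame of tray between 0.06 and 0.12 m and z of each of short1, short2 in the frame of tray above 0.06 m); the robot touches nothing.
It fails at once if the green basket is pushed more than 30 mm away or tipped (distance of basket from where it was at the start of the episode above 0.03 m or angle between basket's own z axis and vertical above 0.3 rad).
It fails at once if the tape dispenser is pushed more than 30 mm away or tipped (distance of tape from where it was at the start of the episode above 0.03 m or angle between tape's own z axis and vertical above 0.3 rad).
It fails at once if the pile of leaflets is pushed more than 30 mm away or tipped (distance of leaflets from where it was at the start of the episode above 0.03 m or angle between leaflets's own z axis and vertical above 0.3 rad).
Of stick1, stick2, stick3 only 2 to 3 are there at a start; the rules pass over those that are not, and their reading is None.
Of long2, short1, short2 only 2 to 3 are there at a start; the rules pass over those that are not, and their reading is None.
At some moment in a run one of holder may be knocked a few centimetres aside while the robot is not near it.
It also fails if it takes over 200 s, if anything falls off the work surface, if the arm or the gripper's body presses on something with over 40 N, if the wrist force passes 120 N, or if a joint passes its speed limit or range.

### The arm

A 7-joint arm with a two-finger parallel gripper is mounted at the origin on the work surface. World frame = base frame: x ahead of the robot, y to its left, z up, the work surface at z = 0. Lengths are in m, angles in rad, forces in N, time in s.
With the tool pointing down it reaches from about 0.35 to 0.9 m from the base axis. Payload 19.9 kg.
Tool frame: the origin (TCP) lies between the finger pads; the fingertips stand 19 mm ahead of it and the grasp point (between the pads) is the TCP; z points along the fingers, y is the direction in which the jaws open and shut (so a half turn about z gives the same grasp; the last joint's range is limited). The gripper opens to 94 mm and grips with 3 to 60 N. Pads are 16 mm wide; open, the fingers measure 119 mm over their backs; the gripper's body (75 mm by 177 mm) begins 78 mm behind the grasp point.
Start: joints at [-1.175, 0.417, -0.01, 1.614, 0.005, 1.111, -0.053], TCP at [0.265, 0.566, 0.204] pointing down, gripper open.
Joint ranges: [-2.81, 2.81], [-0.39, 2.02], [-1.27, 1.25], [0.06, 2.57], [-1.19, 4.33], [0.19, 2], [-2.82, 2.82]. Speed limits (rad/s): [1.89, 1.89, 2.39, 2.39, 3.01, 3.01, 3.01].

### API

Orientations are given as a 3x3 rotation matrix whose columns are the frame's x, y, z axes.
In Python, from rig import robot gives the robot as it stands. Calls block until the motion is done:
- robot.move_ptp(position, orientation): joint-space move of the TCP to a pose.
- robot.move_linear(position, velocity=0.15, frame=None, threshold=None): straight line of the TCP; frame=None keeps the orientation; velocity is the mean speed in m/s. With threshold (N) it stops when the force on the tool has changed by that much, and returns True; else False.
- robot.goto_joints(angles): joint-space move.
- robot.gripper_to(opening): finger opening in m; the grip force is fixed at half the most; returns when the fingers have stopped.
- robot.pause(seconds).
- robot.ik(position, orientation): joint angles nearest the present ones, or None.
- robot.get_state(): the state.
- robot.grab_frame(name): name is "side" or "top" or "wrist"; returns the picture (400x640x3 uint8, red, green, blue); there is no depth.
- robot.camera_info(name): a dict with "fx", "fy", "cx", "cy" (pixels), "rvec" (rotation vector, rad) and "tvec" (3), from world to camera coordinates, as OpenCV has them. Camera axes: x right, y down, z forward; pixel columns grow to the right and rows downward; lengths in m; the calibration is good to about 2 mm. A picture is of the moment at which its call begins: read the wrist's pose just before it. camera_info takes no time and is no camera call; for the wrist camera it gives the pose at the moment of the call.
A pose or a line that the arm cannot do raises robot.PlanningError and nothing moves.
- robot.sign_off(): hands the job in, once; it reports no verdict.
The state is a dict: "time": time; "qpos": joint angles; "joint_vel": joint speeds; "effort": joint torques, N m; "ee_pos": TCP position; "tool_rot": TCP orientation; "force": force on the tool from outside, world axes, zero at the start; "moment": the same for the moment, N m; "opening": finger opening in m.
Only numpy, scipy, OpenCV 4.12 (cv2) and the standard library are available. Lean on these libraries where they do the work, as an engineer would, in place of code of your own. Each camera call takes 0.05 s, during which the arm holds its last target.

## Working session

There is one attempt and no reset: what is moved stays moved. The work goes in short steps, each a Python script; the robot and the scene stay as the last script left them, time stands still between calls to the robot, and variables do not carry over. Pictures are saved under pics/ and viewed, and the job is handed in when it is done.

```bash
ls; mkdir -p pics; python3 - <<'E'
from rig import robot
import cv2
for n in ("top","side","wrist"):
    im=robot.grab_frame(n); cv2.imwrite(f"pics/{n}0.png",im[:,:,::-1])
    c=robot.camera_info(n); print(n,c)
print(robot.get_state()['time'])
E
```

```text
pics
top {'fx': 375.3213076683324, 'fy': 375.3213076683324, 'cx': 320.16973834633086, 'cy': 196.17407485959274, 'rvec': array([ 2.1328386 , -2.19423839,  0.12352085]), 'tvec': array([0.01263718, 0.50166143, 1.26404465])}
side {'fx': 447.47407523235086, 'fy': 447.47407523235086, 'cx': 313.8171732750223, 'cy': 201.01611149626868, 'rvec': array([ 2.2798162 , -0.80277134,  0.31979027]), 'tvec': array([-0.3829546 ,  0.27813664,  1.02109737])}
wrist {'fx': 353.4181262306019, 'fy': 353.4181262306019, 'cx': 320.63032899365834, 'cy': 207.44452175942888, 'rvec': array([-2.47535861, -1.57261272, -0.18837898]), 'tvec': array([-0.62394726, -0.02547397,  0.38965067])}
0.15
```

View pics/top0.png

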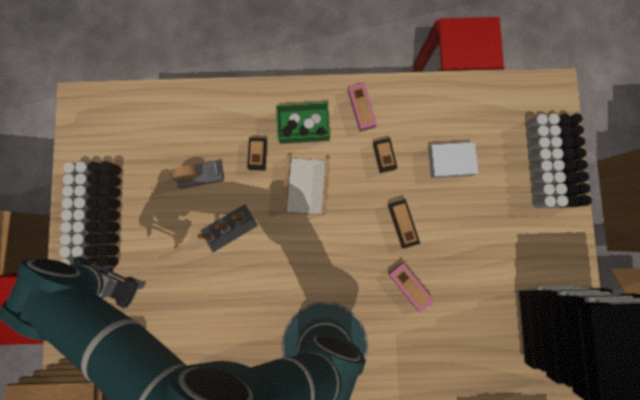

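View pics/side0.png

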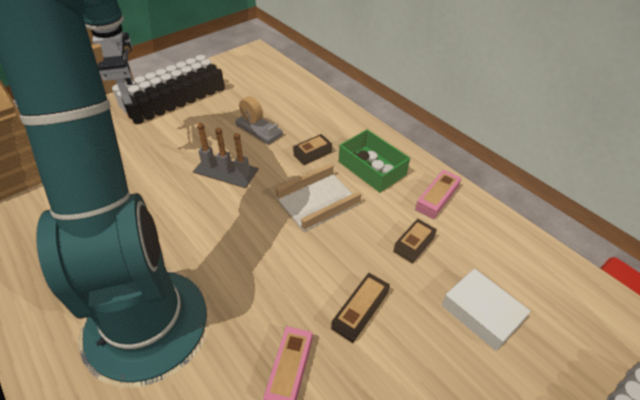

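View pics/wrist0.png

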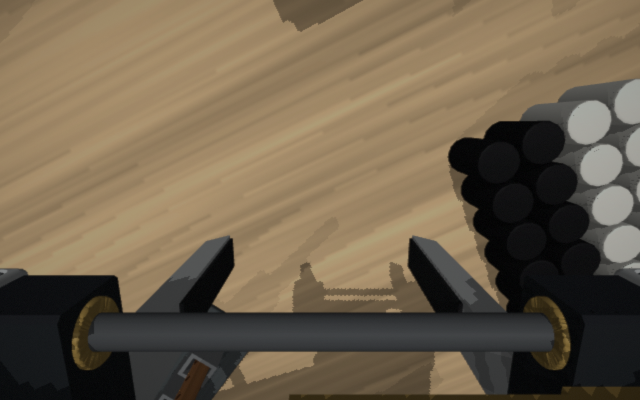

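The candidates, by pixel in the top view:
- **Sticks:** the three in the holder at (228,228).
- **Long case:** the black one at (403,222). The pink cases at (410,286) and (361,106) are look-alikes.
- **Short cases:** black, at (257,153) and (385,155).
- **Not cases:** the dark stacks at the edges, (90,215), (560,160) and (570,330).
- **Tray:** at (307,185).

Next I'll crop closely and measure.

```bash
cat > h.py <<'E'
import numpy as np, cv2
from rig import robot
def cam(n):
    c=robot.camera_info(n); R=cv2.Rodrigues(np.array(c['rvec'],float))[0]; t=np.array(c['tvec'],float)
    K=np.array([[c['fx'],0,c['cx']],[0,c['fy'],c['cy']],[0,0,1]]); return K,R,t
def ray(C,uv):
    K,R,t=C; uv=np.atleast_2d(np.asarray(uv,float))
    d=np.c_[(uv[:,0]-K[0,2])/K[0,0],(uv[:,1]-K[1,2])/K[1,1],np.ones(len(uv))]
    return -R.T@t, d@R
def cast(C,uv,z):
    o,d=ray(C,uv); return o+d*((z-o[2])/d[:,2])[:,None]
def proj(C,p):
    K,R,t=C; q=np.atleast_2d(p)@R.T+t; return q[:,:2]/q[:,2:]*[K[0,0],K[1,1]]+K[:2,2]
def grab(n,save=None):
    C=cam(n); im=robot.grab_frame(n)[:,:,::-1].copy()
    if save: cv2.imwrite(f'pics/{save}.png',im)
    return C,im
def rect(C,cnt,z):
    """contour pixels -> min area rect on plane z: centre, (long,short), yaw of long side"""
    p=cast(C,cnt.reshape(-1,2),z)[:,:2]
    (c,(w,h),a)=cv2.minAreaRect((p*1000).astype(np.float32))
    a=np.radians(a)
    if w<h: w,h=h,w; a+=np.pi/2
    a=(a+np.pi/2)%np.pi-np.pi/2
    return np.array(c)/1000,(w,h),a
def blobs(mask,amin=60,amax=1e9):
    cs=cv2.findContours(mask.astype(np.uint8),cv2.RETR_EXTERNAL,cv2.CHAIN_APPROX_NONE)[0]
    return [c for c in cs if amin<cv2.contourArea(c)<amax]
E
python3 - <<'E'
from h import *
C,im=grab("top")
print("topcam",-C[1].T@C[2], cast(C,[[228,228],[307,185],[403,222],[257,153],[385,155]],0.04))
S,si=grab("side")
cv2.imwrite("pics/crop1.png",cv2.resize(im[60:340,140:500],None,fx=2.2,fy=2.2,interpolation=cv2.INTER_CUBIC)[:600])
cv2.imwrite("pics/crop2.png",cv2.resize(si[110:240,180:380],None,fx=4,fy=4,interpolation=cv2.INTER_CUBIC))
# brown labels on black
hsv=cv2.cvtColor(im,cv2.COLOR_BGR2HSV)
m=(hsv[...,2]<60)
for b in blobs(m,100,3000):
    c,s,a=rect(C,b,0.04); print("dark",cv2.boundingRect(b),c.round(3),np.round(s),round(a,3))
m=(hsv[...,1]<70)&(hsv[...,2]>130)
for b in blobs(m,300,3000):
    c,s,a=rect(C,b,0.008); print("white",cv2.boundingRect(b),c.round(3),np.round(s),round(a,3))
E
```

```text
topcam [0.35616693 0.00186735 1.31254501] [[ 0.40112293  0.31292583  0.04      ]
 [ 0.54026877  0.04241219  0.04      ]
 [ 0.40457534 -0.27938365  0.04      ]
 [ 0.6568841   0.21250654  0.04      ]
 [ 0.63724804 -0.22952611  0.04      ]]
dark (110, 278, 29, 29) [0.205 0.66 ] [94. 71.] -0.484
dark (598, 256, 34, 24) [ 0.235 -0.981] [110.  72.] -1.529
dark (203, 205, 51, 39) [0.407 0.313] [168.  73.] -1.073
dark (282, 121, 15, 16) [0.74 0.1 ] [61. 34.] -0.652
dark (558, 114, 34, 93) [ 0.604 -0.88 ] [323.  87.] 0.004
white (59, 161, 27, 103) [0.476 0.864] [355.  82.] 0.001
white (289, 158, 37, 56) [0.544 0.047] [193. 124.] -0.096
white (432, 142, 47, 34) [ 0.625 -0.482] [159. 117.] -1.559
```

View pics/crop1.png

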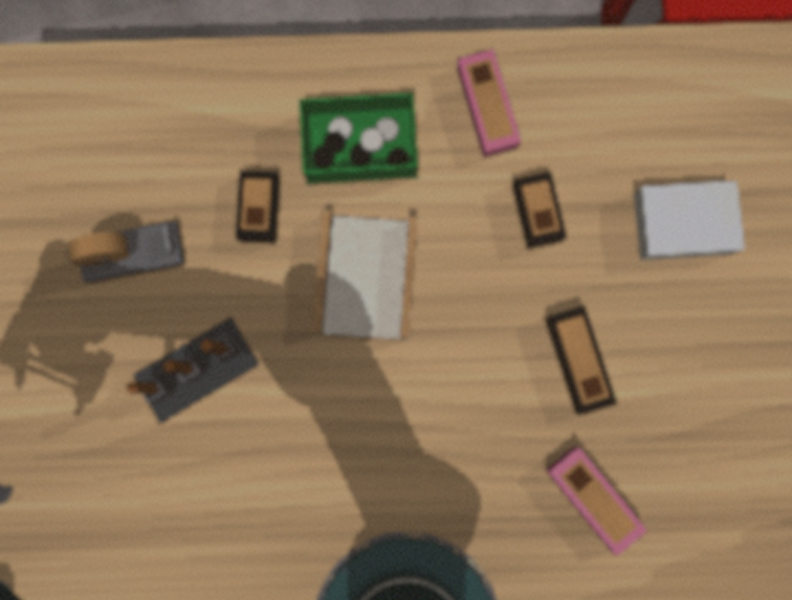

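View pics/crop2.png

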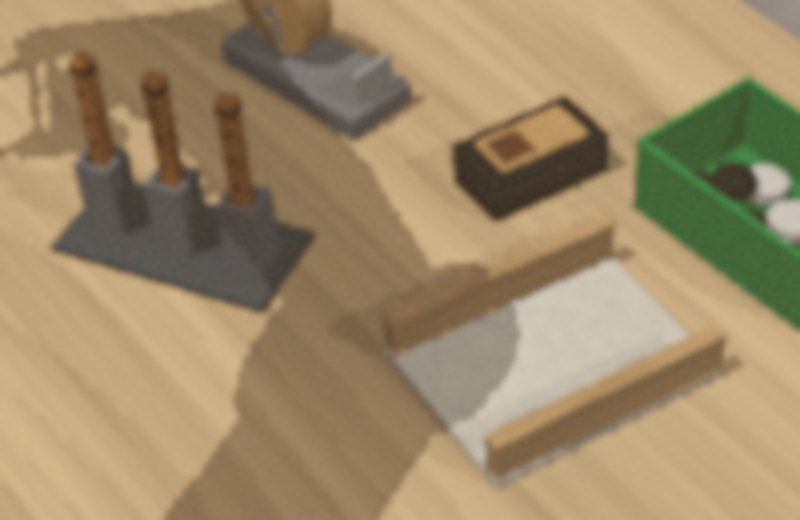

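The labels and colours confirm the choice: one long black case, two short black cases, three sticks and a tray yawed about -0.1. Next I'll check which tool tilts the arm can reach.

```bash
cat >> h.py <<'E'
def tilt(h,a):
    """tool z = sin a * h - cos a * zhat ; jaws (y) horizontal perpendicular to h"""
    z=np.array([np.sin(a)*np.cos(h),np.sin(a)*np.sin(h),-np.cos(a)])
    y=np.array([-np.sin(h),np.cos(h),0.])
    return np.c_[np.cross(y,z),y,z]
def flip(R): return R@np.diag([-1,-1,1.])
E
python3 - <<'E'
from h import *
print(robot.get_state()['tool_rot'].round(2))
for nm,pts,h,L in (("grasp",[[.40,.313,.125],[.40,.313,.22]],0.498,(40,50,60,70,80,90)),("place",[[.48,.05,.03],[.48,.05,.15]],-.096,(0,10,20,30,40,50))):
  for a in L:
    for f in (0,1):
      R=tilt(h,np.radians(a)); R=flip(R) if f else R
      r=[]
      for p in pts:
        for off in (-.06,0,.06):
            q=robot.ik(np.array(p)+off*np.array([-np.sin(h),np.cos(h),0]),R); r.append(None if q is None else np.round(q,1).tolist())
      print(nm,a,f,[x is not None for x in r], r[1])
E
```

```text
[[-0.91  0.42 -0.  ]
 [ 0.42  0.91 -0.  ]
 [-0.   -0.   -1.  ]]
grasp 40 0 [True, True, True, True, True, True] [-1.1, 0.1, 0.2, 2.5, 2.1, 0.3, -0.9]
grasp 40 1 [True, True, True, True, True, True] [-1.4, 0.1, 0.5, 2.5, 2.2, 0.2, 2.2]
grasp 50 0 [False, False, True, True, True, True] None
grasp 50 1 [False, False, True, True, True, True] None
grasp 60 0 [False, False, False, False, False, False] None
grasp 60 1 [False, False, False, False, False, False] None
grasp 70 0 [False, False, False, False, False, False] None
grasp 70 1 [False, False, False, False, False, False] None
grasp 80 0 [False, False, False, False, False, False] None
grasp 80 1 [False, False, False, False, False, False] None
grasp 90 0 [False, False, False, False, False, False] None
grasp 90 1 [False, False, False, False, False, False] None
place 0 0 [True, True, True, True, True, True] [-0.4, 0.4, 0.2, 2.1, -0.2, 0.6, 1.5]
place 0 1 [True, True, True, True, True, True] [-0.7, 0.5, 0.6, 2.1, -0.5, 0.7, -1.4]
place 10 0 [True, True, True, True, True, True] [-0.4, 0.4, 0.2, 2.2, -0.0, 0.4, 1.3]
place 10 1 [True, True, True, True, True, True] [-0.8, 0.4, 0.7, 2.2, -0.6, 0.4, -1.3]
place 20 0 [True, True, True, True, True, True] [-0.1, 0.3, -0.2, 2.3, 0.9, 0.2, 0.4]
place 20 1 [True, True, True, True, True, True] [-1.0, 0.5, 0.9, 2.4, -1.2, 0.3, -0.8]
place 30 0 [True, True, True, True, True, True] [-0.3, 0.3, -0.0, 2.5, 2.2, 0.3, -1.0]
place 30 1 [True, True, True, True, True, True] [-0.3, 0.3, -0.0, 2.5, 2.2, 0.3, 2.1]
place 40 0 [False, False, True, True, True, True] None
place 40 1 [False, False, True, False, True, True] None
place 50 0 [False, False, False, False, False, True] None
place 50 1 [False, False, False, False, False, True] None
```

```bash
python3 - <<'E'
from h import *
def ok(p,R):
    for f in (R,flip(R)):
        if robot.ik(np.array(p),f) is None: r=False
        else: return True
    return False
u=np.array([.477,-.879,0])
for k in range(4):
  h=0.498+k*np.pi/2
  for a in (35,45,55,65,75,85,90):
    print("grasp",k,a,[[int(ok(np.array([.40,.313,z])+o*u,tilt(h,np.radians(a)))) for o in (-.06,0,.06)] for z in (.125,.22)])
for k in range(2):
  h=-.096+k*np.pi
  for b in (0,5,15,25,35,45,55):
    x=.544+(-.04 if k==0 else .04)
    print("place",k,b,[[int(ok([x,.047+o,z],tilt(h,np.radians(b)))) for o in (-.035,0,.035)] for z in (.025,.15)])
E
```

```text
grasp 0 35 [[1, 1, 1], [1, 1, 1]]
grasp 0 45 [[1, 1, 0], [1, 1, 1]]
grasp 0 55 [[0, 0, 0], [1, 0, 0]]
grasp 0 65 [[0, 0, 0], [0, 0, 0]]
grasp 0 75 [[0, 0, 0], [0, 0, 0]]
grasp 0 85 [[0, 0, 0], [0, 0, 0]]
grasp 0 90 [[0, 0, 0], [0, 0, 0]]
grasp 1 35 [[1, 1, 1], [1, 1, 1]]
grasp 1 45 [[1, 1, 1], [1, 1, 1]]
grasp 1 55 [[1, 1, 1], [1, 1, 1]]
grasp 1 65 [[1, 1, 1], [1, 1, 1]]
grasp 1 75 [[1, 1, 1], [1, 1, 1]]
grasp 1 85 [[1, 1, 1], [1, 1, 1]]
grasp 1 90 [[1, 1, 1], [1, 1, 1]]
grasp 2 35 [[1, 1, 1], [1, 1, 1]]
grasp 2 45 [[1, 1, 1], [1, 1, 1]]
grasp 2 55 [[1, 1, 1], [0, 0, 0]]
grasp 2 65 [[0, 0, 0], [0, 0, 0]]
grasp 2 75 [[0, 0, 0], [0, 0, 0]]
grasp 2 85 [[0, 0, 0], [0, 0, 0]]
grasp 2 90 [[0, 0, 0], [0, 0, 0]]
grasp 3 35 [[1, 1, 1], [1, 1, 1]]
grasp 3 45 [[1, 1, 1], [1, 1, 1]]
grasp 3 55 [[1, 1, 1], [1, 1, 1]]
grasp 3 65 [[1, 1, 1], [1, 1, 1]]
grasp 3 75 [[1, 1, 1], [1, 1, 1]]
grasp 3 85 [[1, 1, 1], [1, 1, 1]]
grasp 3 90 [[1, 1, 1], [1, 1, 1]]
place 0 0 [[1, 1, 1], [1, 1, 1]]
place 0 5 [[1, 1, 1], [1, 1, 1]]
place 0 15 [[1, 1, 1], [1, 1, 1]]
place 0 25 [[1, 1, 1], [1, 1, 1]]
place 0 35 [[1, 1, 1], [1, 1, 1]]
place 0 45 [[0, 1, 1], [1, 1, 1]]
place 0 55 [[0, 0, 0], [0, 0, 0]]
place 1 0 [[1, 1, 1], [1, 1, 1]]
place 1 5 [[1, 1, 1], [1, 1, 1]]
place 1 15 [[1, 1, 1], [1, 1, 1]]
place 1 25 [[1, 1, 1], [1, 1, 1]]
place 1 35 [[1, 1, 1], [1, 1, 1]]
place 1 45 [[1, 1, 1], [1, 1, 1]]
place 1 55 [[1, 1, 1], [0, 0, 0]]
```

```bash
python3 - <<'E'
from h import *
s=robot.get_state(); C=cam("wrist"); R=s['tool_rot']
print("cam in tool", R.T@(-C[1].T@C[2]-s['ee_pos']), "optical axis in tool", R.T@C[1][2], "x", R.T@C[1][0])
T,S=cam("top"),cam("side")
a=[[201.4,235.9],[217.3,228.2],[234,217.7]]; b=[[200.7,125.5],[218.7,130],[237,135.5]]
for p,q in zip(a,b):
    o1,d1=ray(T,p); o2,d2=ray(S,q); d1/=np.linalg.norm(d1); d2/=np.linalg.norm(d2)
    A=np.c_[d1[0],-d2[0]]; l=np.linalg.lstsq(A,o2-o1,rcond=None)[0]
    x1=o1+l[0]*d1[0]; x2=o2+l[1]*d2[0]; print(((x1+x2)/2).round(3), np.linalg.norm(x1-x2).round(4))
# look from robot side of the holder, downwards
h=2.07
for R in (tilt(h,0.0),flip(tilt(h,0.0))):
    for z in (.35,.3): print(robot.ik([.38,.25,z],R))
E
```

```text
cam in tool [ 0.06713883 -0.00049711 -0.18067964] optical axis in tool [-2.37536982e-01 -2.91577889e-04  9.71378452e-01] x [-1.15133951e-03  9.99999337e-01  1.86250609e-05]
[0.376 0.364 0.162] 0.0014
[0.4   0.313 0.165] 0.0078
[0.43  0.264 0.162] 0.0049
None
None
[-0.89819989 -0.01559589  0.24631171  1.81218181  0.00390203  1.34453776
 -0.15358862]
[-0.8919811   0.01460865  0.24612473  1.8940268  -0.0037719   1.23339961
 -0.14542929]
```

```bash
cat >> h.py <<'E'
def ikok(p,R): return robot.ik(np.array(p,float),R) is not None
def down(h):
    """tool down, camera on h side; picks it flipped if needed"""
    return flip(tilt(h,0.0))
E
python3 - <<'E'
from h import *
h=2.07
a=np.radians(75)
R=flip(tilt(h,a))
for p in ([.43,.264,.12],[.40,.313,.12],[.376,.364,.12],[.4,.313,.25]): print(robot.ik(np.array(p),R).round(2), robot.ik(np.array(p),tilt(h,a)).round(2))
P=flip(tilt(3.046,np.radians(15)))
for z in (.03,.2): print([None if (q:=robot.ik([.58,.047,z],X)) is None else q.round(2) for X in (P,flip(P))])
robot.move_ptp([.385,.345,.27],down(h))
C,im=grab("wrist","w1"); print(robot.get_state()['time'])
E
```

```text
[ 0.    0.84 -0.03  1.84 -1.02  1.53  1.15] [-0.29  0.88  0.35  1.85 -1.17  1.73 -1.87]
[-0.03  0.81 -0.09  1.91 -1.07  1.44  1.15] [-0.24  0.82  0.17  1.92 -1.18  1.58 -1.91]
[-0.07  0.8  -0.17  1.95 -1.13  1.34  1.14] [-0.05  0.8  -0.19  1.95 -1.12  1.33 -2.  ]
[-0.14  0.57  0.04  1.92 -1.11  1.6   0.99] [-0.24  0.58  0.17  1.93 -1.15  1.66 -2.12]
[array([-0.24,  0.71,  0.19,  1.63, -0.19,  1.09,  1.51]), array([-0.53,  0.8 ,  0.63,  1.64, -0.5 ,  1.15, -1.38])]
[array([-0.29,  0.52,  0.27,  1.52, -0.17,  1.38,  1.49]), array([-0.58,  0.6 ,  0.72,  1.53, -0.39,  1.43, -1.46])]
1.3167
```

View pics/w1.png

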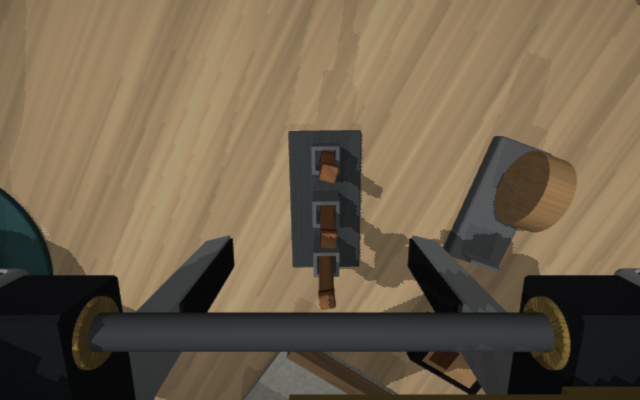

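Three sticks stand in the cups, with tops at about (329,172), (328,239) and (326,299). The tray side is at the bottom of the picture. Next I'll compute top and rim positions.

```bash
python3 - <<'E'
from h import *
C=cam("wrist")
t=cast(C,[[329,172],[328,239],[326,299]],.153); r=cast(C,[[326,160],[326,214],[325,265]],.07)
print(t.round(4)); print(r.round(4))
d=r[0]-r[2]; print("h",np.arctan2(d[1],d[0]), np.linalg.norm(d), np.linalg.norm(t[0]-t[2]))
im=cv2.imread("pics/w1.png"); cv2.imwrite("pics/w1c.png",cv2.resize(im[120:320,260:400],None,fx=4,fy=4,interpolation=cv2.INTER_NEAREST)[:800][:, :600][200:])
hsv=cv2.cvtColor(im,cv2.COLOR_BGR2HSV)
E
```

```text
[[0.3783 0.3722 0.153 ]
 [0.4065 0.3197 0.153 ]
 [0.4332 0.2678 0.153 ]]
[[0.3766 0.3726 0.07  ]
 [0.4055 0.3202 0.07  ]
 [0.434  0.2665 0.07  ]]
h 2.066549929662007 0.12068421480304134 0.11792626045887783
```

View pics/w1c.png

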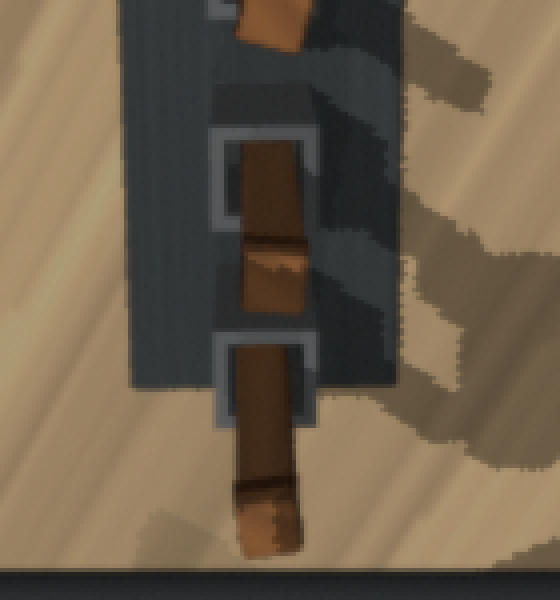

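```bash
cat >> h.py <<'E'
TR=np.array([.544,.047]); TY=-.096
A=np.radians(75); ZG=.12; DG=.013
def tray(x,y,z):
    c,s=np.cos(TY),np.sin(TY); return np.array([TR[0]+c*x-s*y,TR[1]+s*x+c*y,z])
def pick_stick(xy,h):
    R=flip(tilt(h,A)); tz=R[:,2]; g=np.array([xy[0],xy[1],ZG]); T=g-DG*tz
    robot.gripper_to(.045)
    robot.move_ptp(T-.10*tz+[0,0,.05],R)
    robot.move_linear(T-.08*tz,.15)
    hit=robot.move_linear(T,.1,threshold=8)
    robot.gripper_to(0.0)
    print("hit",hit,"open",robot.get_state()['opening'])
    robot.move_linear(T+[0,0,.1],.12)
    print("open",robot.get_state()['opening'],robot.get_state()['time'])
def place_stick(lat,off=.035,dz=.004):
    hp=TY+np.pi; R=flip(tilt(hp,np.pi/2-A)); tz=R[:,2]
    T=tray(off,lat,.015+dz)-DG*tz
    robot.move_ptp(T+[0,0,.16],R)
    robot.move_linear(T+[0,0,.03],.15)
    hit=robot.move_linear(T,.04,threshold=6)
    print("hit",hit,(robot.get_state()['ee_pos']-T).round(4),robot.get_state()['opening'])
    robot.gripper_to(.021)
    robot.pause(.2)
    robot.move_linear(robot.get_state()['ee_pos']+[0,0,.12],.12)
    print(robot.get_state()['time'])
E
python3 - <<'E'
from h import *
pick_stick([.4335,.267],2.066)
grab("side","s1"); grab("wrist","w2")
E
```

```text
hit False open 5.4271441924968295e-05
open 0.0005390532783441104 6.8167
```

View pics/s1.png

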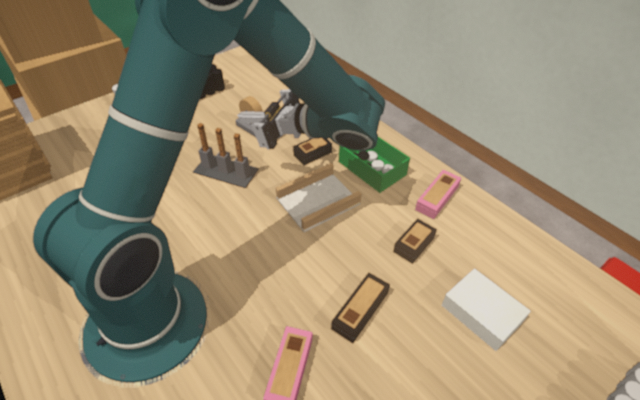

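View pics/w2.png

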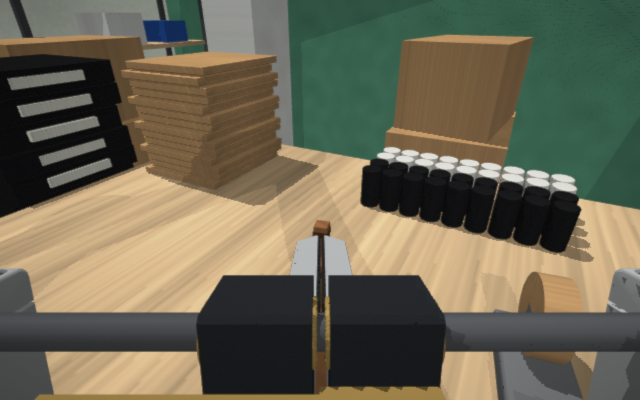

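```bash
python3 - <<'E'
from h import *
C=cam("wrist"); s=robot.get_state(); print(s['ee_pos'].round(4), s['tool_rot'].round(3))
T,ti=grab("top"); S,si=grab("side")
cv2.imwrite("pics/c3.png",cv2.resize(np.hstack([ti[180:270,180:280],si[110:200,180:280]]),None,fx=4,fy=4,interpolation=cv2.INTER_NEAREST))
ZT=s['ee_pos']+.019*s['tool_rot'][:,2]
print("tip proj top/side",proj(T,ZT),proj(S,ZT),proj(C,ZT))
E
```

```text
[0.4393 0.2559 0.2227] [[-0.122  0.88  -0.459]
 [ 0.228  0.475  0.85 ]
 [ 0.966 -0.001 -0.258]]
tip proj top/side [[227.09447072 215.75879508]] [[231.94333021 117.26940188]] [[319.56884425 237.74476001]]
```

View pics/c3.png

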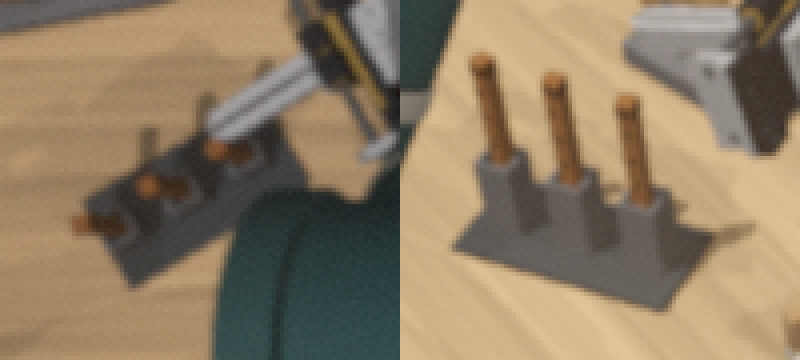

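```bash
python3 - <<'E'
from h import *
s=robot.get_state(); T,S,C=cam("top"),cam("side"),cam("wrist")
o1,d1=ray(T,[232.3,214]); o2,d2=ray(S,[236.5,122])
A=np.c_[d1[0],-d2[0]]; l=np.linalg.lstsq(A,o2-o1,rcond=None)[0]
x1=o1+l[0]*d1[0];x2=o2+l[1]*d2[0];print(x1,x2, s['tool_rot'].T@((x1+x2)/2-s['ee_pos']))
for x in (0,.008,.012):
  for l in (0,.01,.019): print(x,l,proj(C,s['ee_pos']+s['tool_rot']@[x,0,l])[0].round(1))
# the stick top seen by wrist
o,d=ray(C,[321,222]); print(cast(C,[[321,224]],.155),cast(C,[[321,224]],.15))
E
```

```text
[0.43601859 0.25935134 0.20720936] [0.43543398 0.25967656 0.20724288] [-0.0138044  -0.00146657  0.00874766]
0 0 [319.5 248.9]
0 0.01 [319.5 242.8]
0 0.019 [319.6 237.7]
0.008 0 [319.5 234.9]
0.008 0.01 [319.5 229.4]
0.008 0.019 [319.6 224.9]
0.012 0 [319.5 227.8]
0.012 0.01 [319.5 222.7]
0.012 0.019 [319.6 218.4]
[[0.37513047 0.37711727 0.155     ]] [[0.37125235 0.38433139 0.15      ]]
```

```bash
python3 - <<'E'
from h import *
s=robot.get_state()
robot.gripper_to(.045)
T,ti=grab("top"); S,si=grab("side"); C,wi=grab("wrist")
for nm,I,K in (("top",ti,T),("side",si,S),("wrist",wi,C)):
    for y,col in ((.0225,(0,0,255)),(-.0225,(0,0,255))):
        for l in (0,.019):
            p=proj(K,s['ee_pos']+s['tool_rot']@[0,y,l])[0]; print(nm,y,l,p.round(1))
a=cv2.resize(ti[180:260,200:300],(400,320),interpolation=cv2.INTER_CUBIC); b=cv2.resize(si[90:170,210:310],(400,320),interpolation=cv2.INTER_CUBIC)
cv2.imwrite("pics/c4.png",np.hstack([a,b])); cv2.imwrite("pics/w3.png",wi)
E
```

```text
top 0.0225 0 [228.5 205.8]
top 0.0225 0.019 [223.4 209.1]
top -0.0225 0 [235.9 219.2]
top -0.0225 0.019 [230.8 222.4]
side 0.0225 0 [242.  112.7]
side 0.0225 0.019 [236.2 112.6]
side -0.0225 0 [233.5 122.1]
side -0.0225 0.019 [227.7 122. ]
wrist 0.0225 0 [360.4 249.7]
wrist 0.0225 0.019 [356.9 238.5]
wrist -0.0225 0 [278.2 249.7]
wrist -0.0225 0.019 [281.8 238.4]
```

View pics/c4.png

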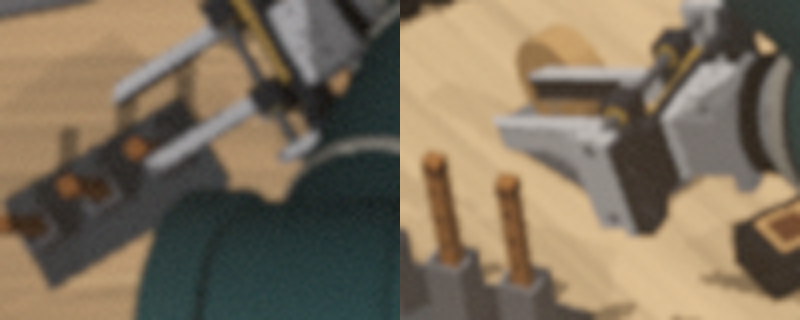

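View pics/w3.png

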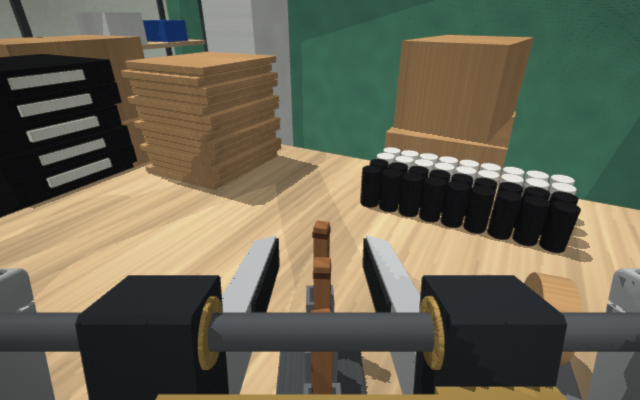

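```bash
cat >> h.py <<'E'
def tri(C1,p,C2,q):
    o1,d1=ray(C1,p); o2,d2=ray(C2,q)
    l=np.linalg.lstsq(np.c_[d1[0],-d2[0]],o2-o1,rcond=None)[0]
    a=o1+l[0]*d1[0]; b=o2+l[1]*d2[0]; return (a+b)/2,np.linalg.norm(a-b)
E
python3 - <<'E'
from h import *
s=robot.get_state(); T,S,W=cam("top"),cam("side"),cam("wrist")
for n,p,q,w in (("near",[237,221],[234.3,120],[277,238]),("far",[228.75,204.5],[242.5,108],[366,238])):
    for nm,r in (("TS",tri(T,p,S,q)),("WT",tri(W,w,T,p)),("WS",tri(W,w,S,q))):
        print(n,nm,(s['tool_rot'].T@(r[0]-s['ee_pos'])).round(4),r[1].round(4))
    # both alternatives
# stick1 top: triangulate top & side current
print(tri(T,[200+133/4,180+147/4],S,[210+110/4,90+182/4]))
W1=None
E
```

```text
near TS [ 0.0105 -0.0293 -0.0076] 0.0056
near WT [ 0.0057 -0.0263 -0.0017] 0.0072
near WS [ 0.0072 -0.0227 -0.0052] 0.0017
far TS [ 0.0143  0.0218 -0.0087] 0.001
far WT [ 0.0083  0.0239 -0.0064] 0.001
far WS [ 0.0099  0.0252 -0.0051] 0.004
(array([0.43309546, 0.26665582, 0.15818147]), np.float64(0.004823407116739069))
```

All three cameras put the visible fingertips at about 4 mm behind the reported TCP, not 19 mm ahead of it. The empty grasp agrees with that. I'll use the measured tip offset.

```bash
sed -i 's/DG=.013/DG=-.010/' h.py; python3 - <<'E'
from h import *
pick_stick([.4335,.267],2.066)
C,w=grab("wrist","w4"); S,s=grab("side","s4")
cv2.imwrite("pics/c5.png",np.hstack([cv2.resize(s[60:180,190:310],(390,390)),cv2.resize(w[180:380,220:420],(390,390))]))
E
```

```text
hit False open 0.014283045820489657
open 0.014382421714143159 11.7
```

View pics/c5.png

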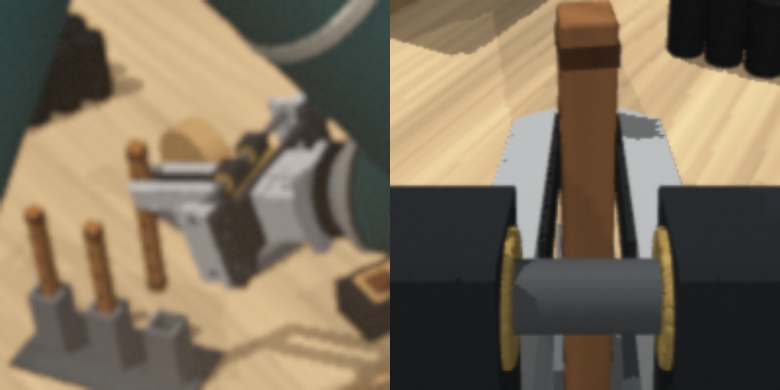

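```bash
python3 - <<'E'
from h import *
S=cam("side"); s=robot.get_state(); k=120/390
for q in ((137,144),(155,288)):
    o,d=ray(S,[190+q[0]*k,60+q[1]*k]); d=d[0]
    # closest to vertical line at xy
    n=d[:2]; l=((np.array([.4335,.267])-o[:2])@n)/(n@n); print((o+l*d).round(4))
print(s['ee_pos'])
for lat in (0,.034,-.034):
    hp=TY+np.pi; R=flip(tilt(hp,np.pi/2-A)); T=tray(.035,lat,.019)-DG*R[:,2]; print([ikok(T+[0,0,z],R) for z in (0,.16)])
E
```

```text
[0.4343 0.2666 0.2602]
[0.4309 0.2683 0.1113]
[0.4287239  0.27550147 0.21671997]
[True, True]
[True, True]
[True, True]
```

```bash
python3 - <<'E'
from h import *
place_stick(0)
C,w=grab("wrist","w5"); S,s=grab("side","s5")
cv2.imwrite("pics/c6.png",np.hstack([cv2.resize(s[140:260,250:370],(390,390)),cv2.resize(w,(400,250)) if 0 else cv2.resize(w[50:350,170:470],(390,390))]))
E
```

```text
hit True [-0.0005  0.     -0.0007] 0.013574306137000313
16.3083
```

View pics/c6.png

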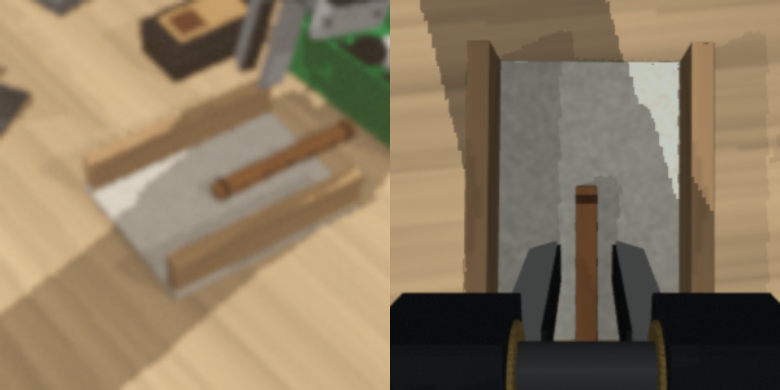

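The stick lies on the floor parallel to the rails, but too far toward +x. I'll measure it from higher up.

```bash
python3 - <<'E'
from h import *
robot.move_ptp([.64,.04,.32],down(TY+np.pi))
C,w=grab("wrist","w6"); T,t=grab("top"); S,s=grab("side")
cv2.imwrite("pics/c7.png",np.hstack([cv2.resize(t[140:240,260:360],(390,390)),cv2.resize(s[140:240,260:360],(390,390))]))
E
```

```text
(no output)
```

View pics/w6.png

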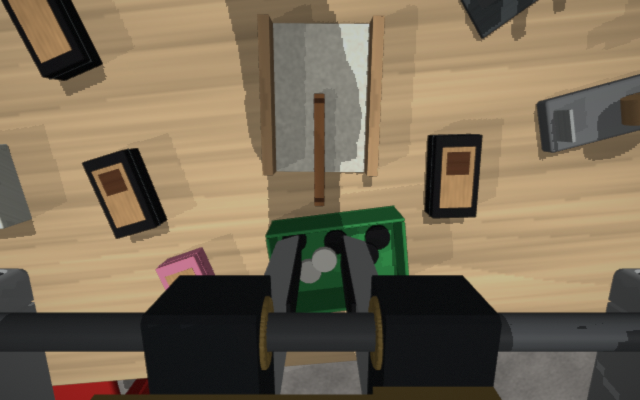

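View pics/c7.png

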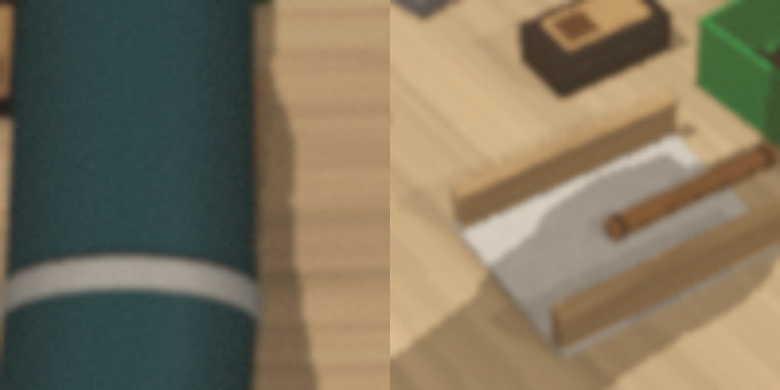

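The placing tilt had the wrong sign, so the stick went down at an angle and slid about 60 mm. I'll measure it, re-grip it from above and fix the sign.

```bash
python3 - <<'E'
from h import *
C=cam("wrist")
f=cast(C,[[272,23],[370,23],[363,174],[273,174]],.008); print("floor corners(vis)",f.round(4))
rl=cast(C,[[259,15],[271,15],[371,15],[383,15],[380,176],[367,176],[275,174],[262,174]],.045); print(rl.round(4)); 
print("center",rl[[0,1,2,3,4,5,6,7]].mean(0).round(4))
e=cast(C,[[319.5,95],[319,206]],.022); print("stick ends",e.round(4),np.linalg.norm(e[0]-e[1]), "mid",e.mean(0))
c,s=np.cos(TY),np.sin(TY); d=e.mean(0)[:2]-TR; print("in tray",c*d[0]+s*d[1],-s*d[0]+c*d[1])
hsv=cv2.cvtColor(cv2.imread("pics/w6.png"),cv2.COLOR_BGR2HSV)
E
```

```text
floor corners(vis) [[ 0.4453 -0.0044  0.008 ]
 [ 0.4574  0.1195  0.008 ]
 [ 0.649   0.0974  0.008 ]
 [ 0.6368 -0.0279  0.008 ]]
[[ 0.4449 -0.0146  0.045 ]
 [ 0.4463 -0.0007  0.045 ]
 [ 0.4576  0.1157  0.045 ]
 [ 0.459   0.1296  0.045 ]
 [ 0.648   0.1152  0.045 ]
 [ 0.6464  0.0985  0.045 ]
 [ 0.6322 -0.0198  0.045 ]
 [ 0.6306 -0.0365  0.045 ]]
center [0.5456 0.0484 0.045 ]
stick ends [[0.5391 0.0471 0.022 ]
 [0.6855 0.032  0.022 ]] 0.14721242538597046 mid [0.6122744  0.03956934 0.022     ]
in tray 0.0686722863108243 -0.0008521665915413338
```

```bash
sed -i 's/^TR=.*/TR=np.array([.5455,.0473]); TY=-.096/; s/R=flip(tilt(hp,np.pi\/2-A))/R=flip(tilt(hp,A-np.pi\/2))/; s/T=tray(off,lat/T=tray(-off,lat/' h.py; python3 - <<'E'
from h import *
for lat in (0,.034,-.034):
    hp=TY+np.pi; R=flip(tilt(hp,A-np.pi/2)); T=tray(-.035,lat,.019)-DG*R[:,2]; print([ikok(T+[0,0,z],R) for z in (0,.16)])
R=down(TY+np.pi); lat=-.001
robot.gripper_to(.03)
robot.move_ptp(tray(.03,lat,.1),R)
robot.move_linear(tray(.03,lat,.03),.15)
hit=robot.move_linear(tray(.03,lat,.0065),.05,threshold=5); print(hit,robot.get_state()['ee_pos'])
robot.gripper_to(0); print(robot.get_state()['opening'])
z=robot.get_state()['ee_pos'][2]
robot.move_linear(tray(.03,lat,z+.012),.1)
robot.move_linear(tray(-.036,0,z+.012),.12)
hit=robot.move_linear(tray(-.036,0,z+.001),.05,threshold=5); print(hit,robot.get_state()['opening'])
robot.gripper_to(.021); robot.pause(.2)
robot.move_linear(tray(-.036,0,.12),.15)
hw=2.066
robot.move_ptp([.385,.345,.27],down(hw))
grab("wrist","w7"); grab("side","s7"); print(robot.get_state()['time'])
E
```

```text
[True, True]
[True, True]
[True, True]
True [0.57502146 0.04353952 0.00658771]
0.013590013241903192
True 0.013956730783540995
24.575
```

View pics/w7.png

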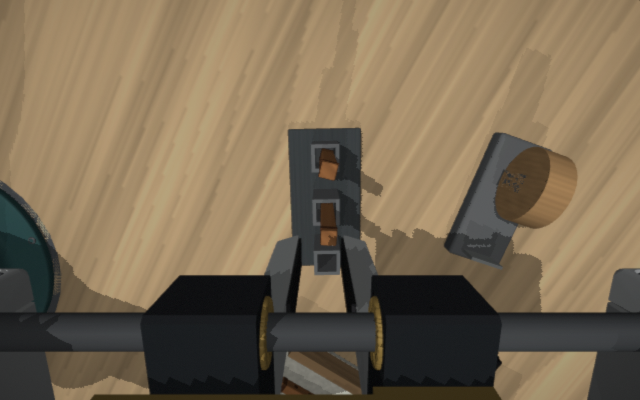

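View pics/s7.png

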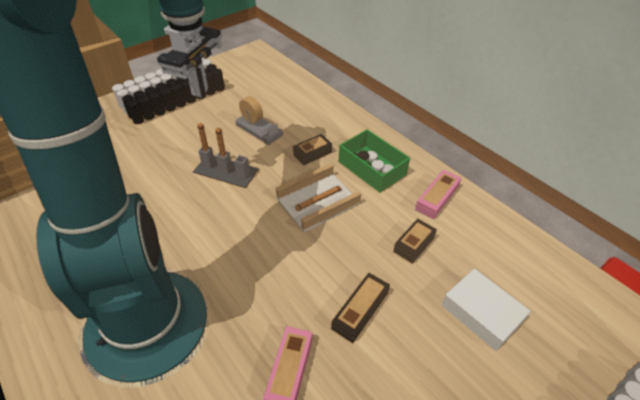

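Stick 1 now lies centred in the tray and the holder is in place, with stick tops at (329,238) and (328,171). Next is the middle stick.

```bash
python3 - <<'E'
from h import *
C=cam("wrist"); t=cast(C,[[329,238],[328.5,171]],.155); print(t.round(4))
pick_stick(t[0,:2],2.066)
if robot.get_state()['opening']>.01: place_stick(-.034)
S,s=grab("side","s8"); C,w=grab("wrist","w8")
cv2.imwrite("pics/c8.png",np.hstack([cv2.resize(s[140:240,260:360],(390,390)),cv2.resize(w[50:350,170:470],(390,390))]))
E
```

```text
[[0.4077 0.3191 0.155 ]
 [0.379  0.3708 0.155 ]]
hit False open 0.013991688249387653
open 0.013833269650861095 29.5333
hit True [-0.0004 -0.0001 -0.0007] 0.013653390838401381
34.2167
```

View pics/c8.png

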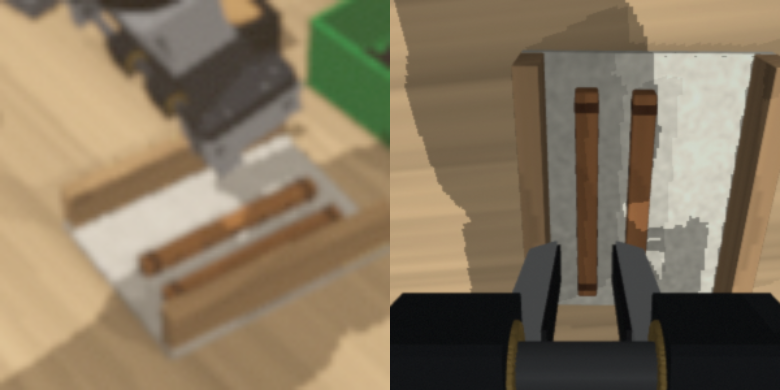

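Two sticks now lie flat in the tray. I'll look at the holder again before the third.

```bash
python3 - <<'E'
from h import *
robot.move_ptp([.385,.345,.27],down(2.066))
C,w=grab("wrist","w9")
cv2.imwrite("pics/c9.png",cv2.resize(w[110:290,260:400],(560,560*180//140))[:600]); print(robot.get_state()['time'])
E
```

```text
35.8667
```

View pics/c9.png

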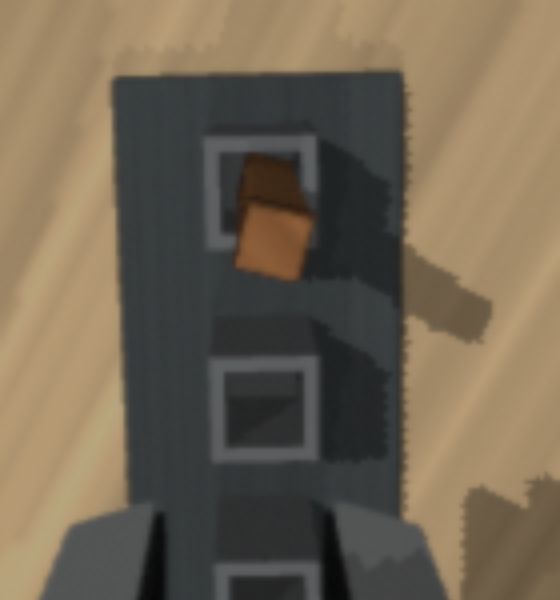

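The third stick's top is at (328.5,169.5), turned about 0.18 rad clockwise, so I'll turn the approach to match.

```bash
python3 - <<'E'
from h import *
C=cam("wrist"); t=cast(C,[[328.5,169.5]],.155); print(t.round(4))
pick_stick(t[0,:2],1.885)
if robot.get_state()['opening']>.01: place_stick(.034)
robot.move_ptp([.64,.04,.32],down(TY+np.pi))
C,w=grab("wrist","w10"); grab("side","s10")
E
```

```text
[[0.3785 0.3718 0.155 ]]
hit False open 0.01377552105948019
open 0.013719805897079178 41.2917
hit False [0.0001 0.0001 0.0001] 0.013632437809846186
46.2583
```

View pics/w10.png

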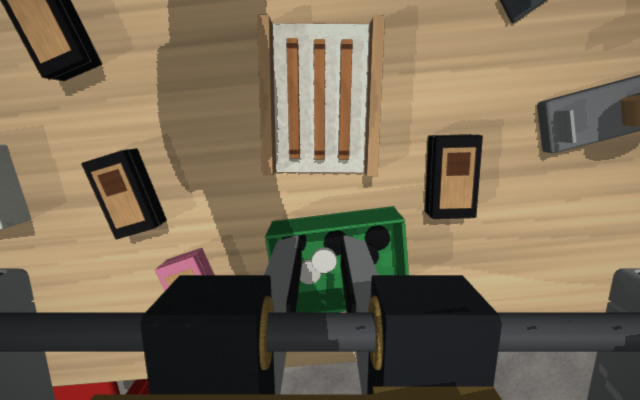

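View pics/s10.png

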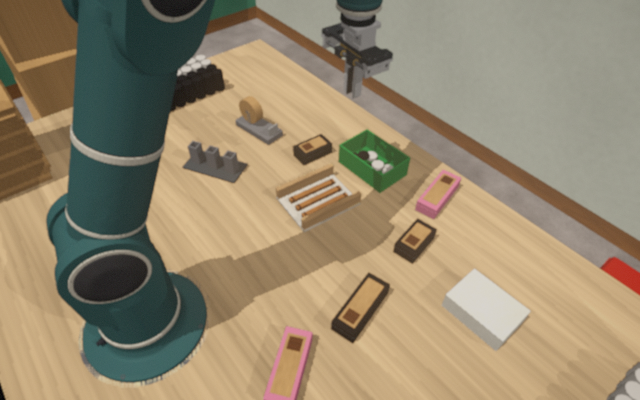

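All three sticks lie flat between the rails, from (292,40–158) to (346,40–158). The holder has been knocked aside, but it is empty now. Next I'll measure the cases from this view and one over the long case.

```bash
cat >> h.py <<'E'
def cases(C,im,zt=.04,thr=60):
    """black-outlined brown labels: holes in dark mask, measured on plane zt"""
    v=im.max(2); m=(v<thr).astype(np.uint8)
    m=cv2.morphologyEx(m,cv2.MORPH_CLOSE,np.ones((3,3),np.uint8))
    cs,hi=cv2.findContours(m,cv2.RETR_CCOMP,cv2.CHAIN_APPROX_NONE)
    out=[]
    for c,h in zip(cs,hi[0]):
        if h[3]>=0 and cv2.contourArea(c)>300:
            r=rect(C,c,zt); px=c.reshape(-1,2).mean(0); out.append((px,)+r); print("label px",px.round(),"c",r[0].round(4),"size",np.round(r[1],1),"yaw",round(r[2],3))
    return out
E
python3 - <<'E'
from h import *
C=cam("wrist"); im=cv2.imread("pics/w10.png"); cases(C,im)
e=[cast(C,p,.022) for p in ([[292,38.5],[293.5,159.5]],[[319.5,39],[319.5,160]],[[347,39],[344.5,160]])]
c,s=np.cos(TY),np.sin(TY)
for q in e:
    d=q.mean(0)[:2]-TR; print("stick in tray",round(c*d[0]+s*d[1],4),round(-s*d[0]+c*d[1],4),"len",np.linalg.norm(q[1]-q[0]).round(4))
robot.move_ptp([.465,-.279,.3],down(np.pi-.2))
C,w=grab("wrist","w11"); cases(C,w); T,t=grab("top","t11"); print(robot.get_state()['time'])
E
```

```text
label px [317. 373.] c [0.9396 0.0072] size [136.5  80.7] yaw 1.476
label px [118. 195.] c [ 0.6422 -0.2313] size [84.2 46.8] yaw 0.189
label px [457. 178.] c [0.6611 0.217 ] size [84.2 46.7] yaw -0.069
stick in tray 0.0011 -0.0349 len 0.1502
stick in tray 0.0018 -0.0003 len 0.1502
stick in tray 0.0018 0.0337 len 0.1502
label px [615. 365.] c [0.8158 0.0833] size [59.7 26.9] yaw 0.342
label px [317. 373.] c [ 0.7472 -0.3391] size [127.8  77.9] yaw 1.388
label px [281. 332.] c [ 0.6764 -0.3759] size [41.4 41.2] yaw -0.199
label px [379. 339.] c [ 0.7105 -0.2437] size [99.6 10.6] yaw -0.146
label px [305. 124.] c [ 0.4024 -0.2841] size [133.1  45.8] yaw 0.268
48.7583
```

View pics/w11.png

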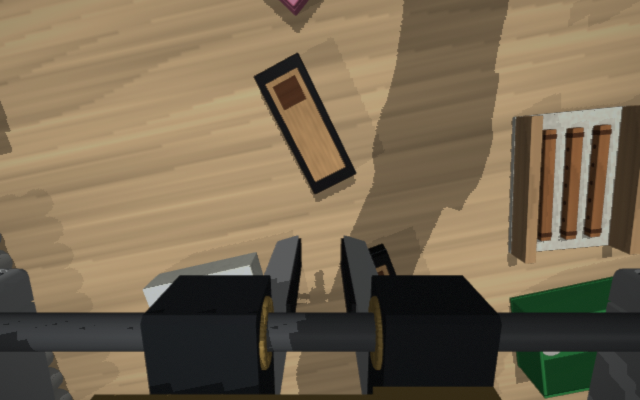

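View pics/t11.png

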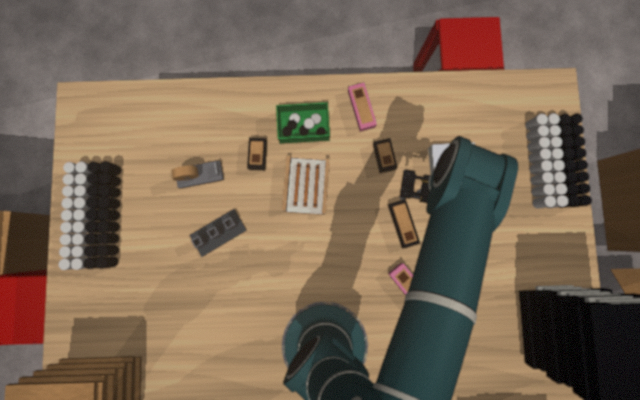

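Only three black cases are present: one long and two short. I'll pick the long one.

```bash
cat >> h.py <<'E'
def do_case(c,yaw,level,ZP=.008,place_h=None):
    R=down(yaw+np.pi)
    robot.gripper_to(.085)
    P=np.array([c[0],c[1],ZP])
    robot.move_ptp(P+[0,0,.12],R)
    robot.move_linear(P+[0,0,.045],.15)
    hit=robot.move_linear(P,.08,threshold=8)
    zp=robot.get_state()['ee_pos'][2]; robot.gripper_to(.04); o=robot.get_state()['opening']; print("pick hit",hit,zp,"open",o)
    if o<.055: print("MISSED"); return
    robot.move_linear(P+[0,0,.20],.2)
    zb=.045+.04*level
    best=None
    for h in (TY+np.pi/2,TY-np.pi/2):
        q=robot.ik(tray(0,0,zb+.1),down(h))
        if q is not None:
            cost=abs(np.array(q)-robot.get_state()['qpos']).max()
            if best is None or cost<best[0]: best=(cost,h)
    R2=down(best[1]); print("h",best)
    robot.move_ptp(tray(0,0,max(zb+.06,.2)),R2)
    robot.move_linear(tray(0,0,zb+zp+.02),.15)
    hit=robot.move_linear(tray(0,0,zb+zp-.004),.03,threshold=4)
    print("place hit",hit,robot.get_state()['ee_pos'][2]-(zb+zp),robot.get_state()['opening'])
    robot.gripper_to(.085); robot.pause(.2)
    e=robot.get_state()['ee_pos']; robot.move_linear([e[0],e[1],e[2]+.08],.12)
    print(robot.get_state()['time'])
E
python3 - <<'E'
from h import *
do_case([.4024,-.2841],.268,0)
robot.move_ptp([.64,.04,.34],down(TY+np.pi))
C,w=grab("wrist","w12"); cases(C,w,.085); grab("side","s12")
E
```

```text
pick hit False 0.008168573537979177 open 0.05949220781076139
h (np.float64(0.42865231564104933), -1.6667963267948966)
place hit True -0.00027714039872520774 0.05999082537839549
58.2083
label px [431. 334.] c [0.8726 0.1727] size [271.6  50. ] yaw 1.476
label px [111. 334.] c [ 0.8288 -0.2688] size [123.5  47.4] yaw -0.45
label px [537. 336.] c [0.8841 0.3137] size [120.5  33.9] yaw 0.105
label px [126. 192.] c [ 0.6357 -0.2052] size [76.4 42.6] yaw 0.188
label px [452. 175.] c [0.653  0.2006] size [76.8 42.4] yaw -0.067
label px [319.  98.] c [0.546  0.0457] size [133.6  45.1] yaw 1.475
```

View pics/w12.png

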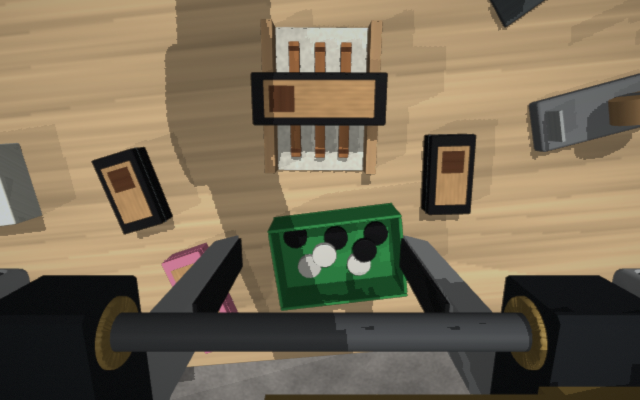

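View pics/s12.png

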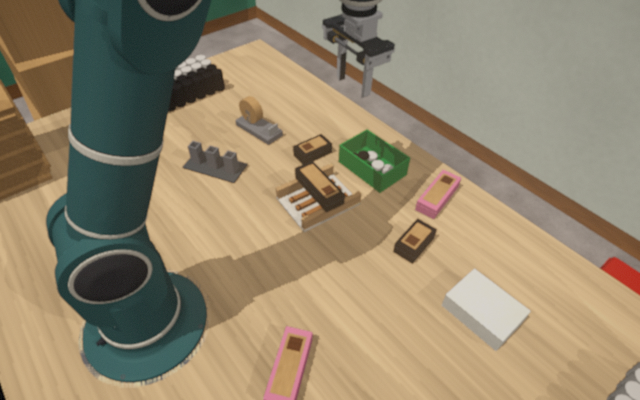

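The long case is centred to within 2 mm and square. Now both short cases, A then B.

```bash
python3 - <<'E'
from h import *
do_case([.6422,-.2313],.189,1)
robot.move_ptp([.64,.04,.36],down(TY+np.pi))
C,w=grab("wrist","w13"); cases(C,w,.125); cases(C,w,.04)
E
```

```text
pick hit False 0.008112358756859214 open 0.05962911388022717
h (np.float64(0.7378455100620209), -1.6667963267948966)
place hit True -0.00019677984644625446 0.05981025510899704
68.2333
label px [440. 334.] c [0.8602 0.1784] size [243.   44.7] yaw 1.475
label px [104. 334.] c [ 0.8186 -0.266 ] size [108.1  26.4] yaw -0.299
label px [536. 337.] c [0.8706 0.3008] size [114.5  32.2] yaw 0.069
label px [447. 173.] c [0.6464 0.1876] size [69.5 39.1] yaw -0.075
label px [319.  97.] c [0.5462 0.0455] size [83.7 45.1] yaw 1.475
label px [440. 334.] c [0.9191 0.2056] size [292.8  53.9] yaw 1.475
label px [104. 334.] c [ 0.8689 -0.3298] size [130.3  31.8] yaw -0.299
label px [536. 337.] c [0.9317 0.3531] size [138.   38.8] yaw 0.069
label px [447. 173.] c [0.6615 0.2168] size [83.8 47.1] yaw -0.075
label px [319.  97.] c [0.5408 0.0455] size [100.8  54.3] yaw 1.475
```

View pics/w13.png

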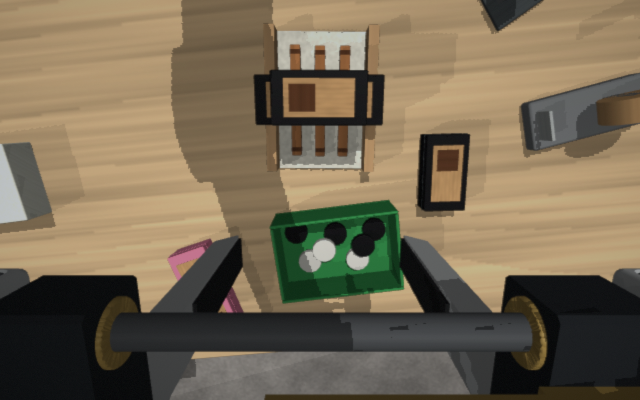

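```bash
python3 - <<'E'
from h import *
do_case([.6612,.2169],-.072,2)
robot.move_ptp([.64,.04,.40],down(TY+np.pi))
C,w=grab("wrist","w14"); cases(C,w,.165); grab("side","s14"); grab("top","t14")
E
```

```text
pick hit False 0.008089693104702776 open 0.05965757706701141
h (np.float64(1.2358915660539573), 1.4747963267948965)
place hit True -0.00012246176658153862 0.05972314520264259
77.85
label px [447. 334.] c [0.8636 0.1912] size [214.7  38.9] yaw 1.473
label px [102. 339.] c [ 0.8235 -0.2709] size [96.2 22.2] yaw -0.223
label px [538. 336.] c [0.8738 0.3042] size [109.8  27. ] yaw 0.091
label px [320.  97.] c [0.5466 0.0477] size [83.5 45.1] yaw 1.473
```

View pics/w14.png

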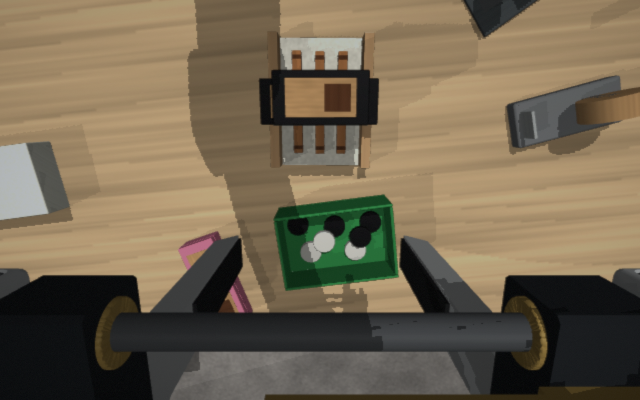

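View pics/s14.png

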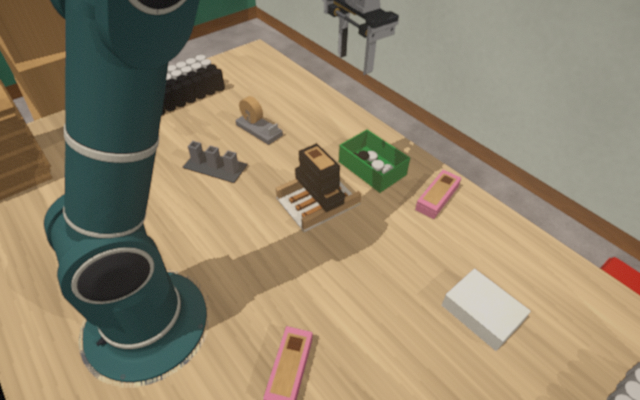

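The column is square and centred (top label at (320,97)), the sticks under it haven't moved, and the basket, tape and leaflets are where they started. Handing in.

```bash
python3 -c "
from rig import robot
robot.sign_off()"
```

```text
the job is handed in; nothing more can be done
```

The order is packed and handed in after about 79 s of robot time. All three sticks lie flat between the rails, with the one long case across the rails and the two short cases stacked on it. The hand-in gave no verdict.

**Last checks**
- **Sticks:** measured before the cases went on, their middles were within 2 mm of the tray's middle along the rails, at -35, 0 and +34 mm across it. Later pictures show them unmoved.
- **Cases:** each measured within about 2 mm of the tray centre and 0.005 rad of square as it was placed.
- **Bystanders:** the basket, tape dispenser, leaflets and pink cases look unmoved by eye; I did not measure them.

**What went wrong or disagreed**
- **Fingertips:** the cameras put them about 4 mm behind the reported TCP, not 19 mm ahead as described. My first grasp closed on nothing because of this; I used the measured value from then on.
- **First stick:** I tilted the tool the wrong way, so the stick landed about 69 mm too far along and hung over the end. I re-gripped it and centred it.
- **Holder:** it was knocked aside by about the time the last stick was placed, when it was already empty, so nothing came of it.

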